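# Digitise an inlay board with a touch stylus

### The arm

A 6-joint arm with a two-finger parallel gripper is mounted at the origin on the work surface. World frame = base frame: x ahead of the robot, y to its left, z up, the work surface at z = 0. Lengths are in m, angles in rad, forces in N, time in s.
With the tool pointing down it reaches from about 0.3 to 0.775 m from the base axis. Payload 14.6 kg.
Tool frame: the origin (TCP) lies midway between the tips of the shut fingers; the grasp point (between the pads) lies 19 mm behind it; z points along the fingers, y is the line along which they close (so a half turn about z gives the same grasp; the last joint's range is limited). The gripper opens to 94 mm and grips with 3 to 60 N. Pads are 16 mm wide; open, the fingers measure 119 mm over their backs; the gripper's body (75 mm by 177 mm) begins 78 mm behind the grasp point.
Start: joints at [-1.361, 0.3, 1.521, -0, 1.321, -0.067], TCP at [0.15, -0.529, 0.205] pointing down, gripper open.
Joint ranges: [-3.03, 3.03], [-0.79, 2.21], [0.23, 2.52], [-1.04, 4.18], [0, 3.07], [-2.55, 2.55]. Speed limits (rad/s): [2.22, 2.22, 2.57, 3.14, 3.14, 3.14].

### API

Orientations are given as [roll, pitch, yaw] about the fixed x, y, z axes, in that order (R = Rz(yaw) Ry(pitch) Rx(roll)).
In Python, from station import telemetry, optics, ctrl gives the robot as it stands.
- The arm moves only by the tool carry_out, never from a script. Its argument "plan" is a list that holds one entry, the list of rows, each a list of 7 numbers: the shift along the tool's x, y, z in mm, then the turn, a rotation vector about the tool's x, y, z in rad, then the finger opening in mm, from 0 to 94. A call has 1 to 20 rows; each row shifts and turns the commanded pose from where the row before left it, along the tool's axes as they then stand; what a row does not reach is not made up. A row lasts 1/12 s, in which the tool goes at most 41.7 mm and 7.16 degrees, less where a joint would pass 70% of its speed; a pose out of reach is approached as far as the arm can. A call with a gripper value outside its range is refused whole. The fingers move at their own pace and stop on an object; "squeeze" is the grip in N (left out, the last holds). Time passes only in rows, so rows that do not move let the fingers close. It gives the time, the measured TCP pose, the force, the opening and the grip force at its end, in the units of the state.
- telemetry.get_obs(): the state, without advancing time (a new reading comes with each control period).
- optics.camera(name): name is "side" or "top" or "wrist"; returns a dict with "pixels" (480x640x3 uint8, red, green, blue), "intrinsics" (3x3 intrinsics, pixels), "dist_coeffs" ([k1, k2, p1, p2, k3] as OpenCV has them; the pictures are not rectified), "origin" and "rotation" of the camera in the world. Camera axes: x right, y down, z forward; pixel columns grow to the right and rows downward; lengths in m; the calibration is good to about 2 mm. A picture is of the moment at which its call begins. There is no depth.
- ctrl.hand_in(): hands the job in; it is judged then, once.
The state is a dict: "time_s": time; "qpos": joint angles; "joint_vel": joint speeds; "tau": joint torques, N m; "ee_pos": TCP position; "eef_rot": TCP orientation; "force": force on the tool from outside, world axes, zero at the start; "moment": the same for the moment, N m; "grip_width": finger opening in m; "grip_force": force on a finger pad.
Only numpy, scipy, OpenCV 4.12 (cv2) and the standard library are available. Lean on these libraries where they do the work, as an engineer would, in place of code of your own. Each camera call takes 0.05 s, during which the arm holds its last target. There are 200 camera calls.

### The job

Swing the clamp fully over onto the board by turning its black knob clockwise, then take the stylus from its forked stand and, holding it upright, press its sprung tip gently onto the brass stud of the round inlay, then of the square one, then of the leaf-shaped one, about half a second each with the tip pushed in by some 4 mm. Hang the stylus back in its stand by the collar, let go, leave the clamp locked and do not disturb the other things on the bench.

Things in the scene. Friction and masses are not known exactly. Their poses are not given: they have to be found in the camera images.
- panel: Fixed light-wood board lying flat, 230 (x) x 260 (y) x 24 mm, scalloped ends adding 15 mm in x. Origin: centre of its underside; z up. Three dark-wood inlays of different shape, 5 mm thick, lie on its top in any arrangement.
- stylus: Touch stylus, 158 mm tall, 0.25 kg, upright in its stand. Origin: centre of its collar's underside; z up along it. Aluminium collar 60 mm across, z 0 to 8 mm; above it a black square handle 30 x 30 mm, z 8 to 83 mm, sides along x and y: grip here; below, a steel nose 24 mm across to z -45 mm and a thin sprung tip with a 10 mm ball to z -75 mm.
- stylus_tip (a point): Lowest point of the stylus's sprung ball tip, 75 mm below the collar's underside when the tip is not pressed.
- stylus_grip (a point): Middle of the stylus's handle, 45 mm above the collar's underside: the point to grip.
- plunger (a joint): How far the sprung tip is pushed into the stylus, m: 0 free, 0.012 the stop. The spring gives about 1 N at first and 6 N at the stop.
- stand: Fixed forked stand, 105 mm tall, base plate 120 x 90 mm: a column at its back (+x) and two level prongs 26 mm wide, the 36 mm slot between them open to -x. The stylus's nose hangs in the slot, its collar rests on the prongs; lift straight up, lower straight down. Origin: on the table, below the seat.
- stand_seat (a point): The seat: midway between the prongs at their top, 105 mm above the table; the stylus's origin is here when it is hung up.
- clamp (a joint): Angle of the swing clamp, rad: about 0 open (its steel arm lies alongside the board), grows as it turns clockwise seen from above, 1.4 is its stop with the arm square over the board's edge (locked).
- clamp_grip (a point): Grip point of the clamp's black bar knob, on its vertical turning axis, 66 mm above the table. The bar is 64 mm long, 16 mm thick, 30 mm tall (50 to 80 mm above the table) and lies in line with the arm.
- clamp_tip (a point): Free end of the clamp's steel arm, 70 mm from the turning axis: the direction from clamp_grip to this point is that of arm and knob bar.
- round: Fixed dark-wood inlay on the board: round disc, 60 mm across, 5 mm thick, with a brass stud of 18 mm across at its centre. Origin: centre of its underside, 24 mm above the table.
- round_stud (a point): Centre of the top of the brass stud of the round inlay, 30 mm above the table: touch here.
- square: Fixed dark-wood inlay on the board: square, 54 x 54 mm, 5 mm thick, with a brass stud of 18 mm across at its centre. Origin: centre of its underside, 24 mm above the table.
- square_stud (a point): Centre of the top of the brass stud of the square inlay, 30 mm above the table: touch here.
- leaf: Fixed dark-wood inlay on the board: long pointed leaf, 90 mm long along its own y and 36 mm at its widest, 5 mm thick, with a brass stud of 18 mm across at its centre. Origin: centre of its underside, 24 mm above the table.
- leaf_stud (a point): Centre of the top of the brass stud of the leaf inlay, 30 mm above the table: touch here.
- sanding_block: Loose cork sanding block 46 x 70 x 26 mm lying on the board; origin at the centre of its underside.
- pencil: Loose pencil 150 mm long along its y, 7 mm thick, lying on the board; origin under its middle.
- hammer: Loose hammer 280 mm long lying on the bench on the right, handle to its -x.
- file: Loose file 245 mm long along its x with a wooden handle, 22 mm thick, on the bench on the right; origin under its middle.
- offcut: Loose wooden strip 50 x 150 x 20 mm on the bench between robot and stand; origin at the centre of its underside.
- glue_jar: Loose closed jar 70 mm across, 90 mm tall, on the bench beyond the stand; origin at the centre of its underside.
Not all that is in view belongs to the job. Of the things like the stylus, leave any that is orange; of the rest the smaller one is meant.

How it is judged:
On the way, in this order (a step that is already met when the one before it is completed fails the run):
1. the clamp is locked (turned past 1.25 rad) (value of joint clamp above 1.25 rad), for 0.2 s.
2. with the clamp locked and the stylus within 0.3 rad of upright, its tip is pressed onto the stud of the round inlay (within 9 mm of its centre, tip pushed in at least 2 mm) (value of joint clamp above 1.25 rad and value of joint plunger above 0.002 m and horizontal distance between stylus_tip and round_stud below 0.009 m and z of stylus_tip in the frame of round_stud below 0.003 m and angle between stylus's own z axis and vertical below 0.3 rad and contact force between stylus and round above 0.3 N), for 0.2 s.
3. with the clamp locked and the stylus within 0.3 rad of upright, its tip is pressed onto the stud of the square inlay (within 9 mm of its centre, tip pushed in at least 2 mm) (value of joint clamp above 1.25 rad and value of joint plunger above 0.002 m and horizontal distance between stylus_tip and square_stud below 0.009 m and z of stylus_tip in the frame of square_stud below 0.003 m and angle between stylus's own z axis and vertical below 0.3 rad and contact force between stylus and square above 0.3 N), for 0.2 s.
4. with the clamp locked and the stylus within 0.3 rad of upright, its tip is pressed onto the stud of the leaf inlay (within 9 mm of its centre, tip pushed in at least 2 mm) (value of joint clamp above 1.25 rad and value of joint plunger above 0.002 m and horizontal distance between stylus_tip and leaf_stud below 0.009 m and z of stylus_tip in the frame of leaf_stud below 0.003 m and angle between stylus's own z axis and vertical below 0.3 rad and contact force between stylus and leaf above 0.3 N), for 0.2 s.
At the end, for the whole second after the job is handed in: The clamp is still locked (past 1.25 rad) and the stylus hangs at rest in its stand: collar within 15 mm of the seat sideways and 5 mm in height, within 0.1 rad of upright (value of joint clamp above 1.25 rad and horizontal distance between stylus and stand_seat below 0.015 m and z of stylus in the frame of stand_seat between -0.005 and 0.005 m and angle between stylus's own z axis and vertical below 0.1 rad and linear speed of stylus below 0.02 m/s); the robot touches nothing.
It fails at once if the stylus is pressed on the board or an inlay with more than 20 N (contact force between stylus and round above 20 N or contact force between stylus and square above 20 N or contact force between stylus and leaf above 20 N or contact force between stylus and panel above 20 N).
It fails at once if another thing on the bench is moved by more than 30 mm (distance of any of sanding_block, pencil, hammer, file, offcut, glue_jar from where it was at the start of the episode above 0.03 m).
It also fails if it takes over 64 s, if anything falls off the work surface, if the arm or the gripper's body presses on something with over 40 N, if the wrist force passes 120 N, or if a joint passes its speed limit or range.

## Working session

There is one attempt and no reset: what is moved stays moved. The work goes in short steps, Python scripts to look and compute and a tool call to move; the robot and the scene stay as the last step left them, time stands still between calls to the robot, and variables do not carry over. Pictures are saved under pics/ and viewed, at most 12 in all, crops included, and the job is handed in when it is done.

Besides the shell and the picture viewer there is one more tool, called after "Call:" by a JSON object that holds its "name" and its "arguments". carry_out: Moves the arm, as the interface text tells. Its arguments: {"type":"object","properties":{"plan":{"type":"array","items":{"type":"array","items":{"type":"array","items":{"type":"number"}}}},"squeeze":{"type":"number"}},"required":["plan"]}

```bash
ls; mkdir -p pics
cat > h.py <<'E'
import numpy as np, cv2
from station import telemetry, optics, ctrl
def shot(name,fn=None):
    c=optics.camera(name); c={k:np.array(v) for k,v in c.items()}
    if fn: cv2.imwrite('pics/'+fn,c['pixels'][:,:,::-1])
    np.savez(''+name+'.npz',**c); return c
def load(name): return dict(np.load(''+name+'.npz'))
def ray(c,uv,z):
    p=cv2.undistortPoints(np.array(uv,float).reshape(-1,1,2),c['intrinsics'],c['dist_coeffs']).reshape(-1,2)
    d=np.c_[p,np.ones(len(p))]@c['rotation'].T
    return c['origin']+d*((z-c['origin'][2])/d[:,2])[:,None]
def proj(c,X):
    R=c['rotation'].T
    return cv2.projectPoints(np.array(X,float).reshape(-1,3),cv2.Rodrigues(R)[0],-R@c['origin'],c['intrinsics'],c['dist_coeffs'])[0].reshape(-1,2)
E
python3 - <<'E'
from h import *
for n in ['top','side']:
    c=shot(n,n+'1.png'); print(n,c['origin'],c['rotation'].round(2).tolist(),c['intrinsics'][0,0])
o=telemetry.get_obs(); print(o)
E
```

```text
pics
top [ 0.27060045 -0.05831925  1.41737658] [-2.95, 0.0, -1.59] 592.189809348738
side [0.48820748 0.80818978 0.83095785] [-2.27, -0.01, -3.09] 502.6869805186917
{'time_s': 0.1, 'qpos': array([-1.36062108e+00,  3.00439396e-01,  1.52151187e+00,  4.59268210e-06,
        1.32069322e+00, -6.66114562e-02]), 'joint_vel': array([-0.00041546, -0.0019669 , -0.00093755, -0.00116271,  0.00058351,
        0.00173562]), 'tau': array([ 1.88361249e-03, -5.32642615e+01, -3.53279936e+01,  7.09860865e-02,
        2.34930374e-02, -5.85734460e-05]), 'ee_pos': array([ 0.15024018, -0.52884132,  0.204933  ]), 'eef_rot': array([-3.14054345e+00, -7.44511922e-05,  2.76785524e-01]), 'force': array([-0.32904683, -0.78612607,  0.27816812]), 'moment': array([-0.02469694,  0.03308585, -0.00991624]), 'grip_force': 0.0, 'grip_width': 0.09406024040784122}
```

View pics/top1.png

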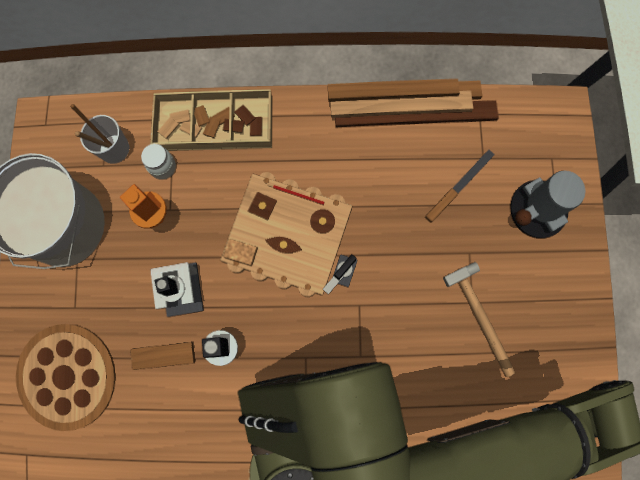

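View pics/side1.png

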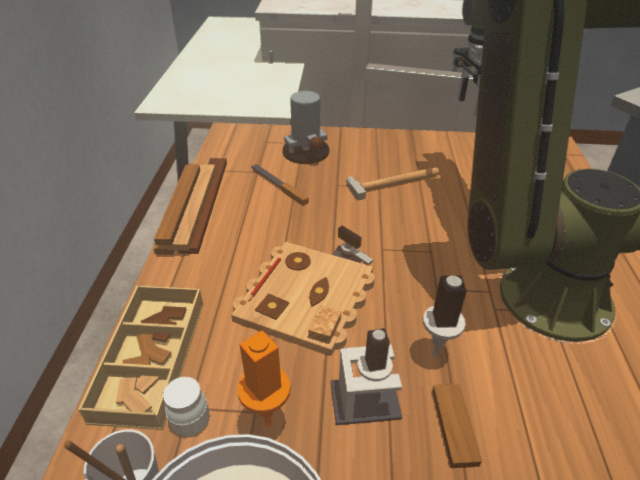

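The top view shows the board at about (287,233), with the round inlay at (322,221), square at (262,206) and leaf at (283,245). The clamp is at (342,272), the stand with the black stylus at (177,288), and decoys at (143,207) in orange and (217,347) in black. Rotation comes as rpy, so I'll fix that and zoom in.

```bash
python3 - <<'E'
s=open('h.py').read()
s=s.replace("    if fn:","    c['rotation']=Rotation.from_euler('xyz',c['rotation']).as_matrix()\n    if fn:").replace("import numpy as np, cv2","import numpy as np, cv2\nfrom scipy.spatial.transform import Rotation")
open('h.py','w').write(s)
E
python3 - <<'E'
from h import *
t=shot('top');s=shot('side')
T=t['pixels'][:,:,::-1];S=s['pixels'][:,:,::-1]
a=cv2.resize(T[245:375,120:250],(400,400),interpolation=cv2.INTER_CUBIC)
b=cv2.resize(T[230:310,305:385],(400,400),interpolation=cv2.INTER_CUBIC)
cv2.imwrite('pics/crop1.png',np.hstack([a,b]))
a=cv2.resize(S[265:425,320:480],(400,400),interpolation=cv2.INTER_CUBIC)
b=cv2.resize(S[215:275,320:380],(400,400),interpolation=cv2.INTER_CUBIC)
cv2.imwrite('pics/crop2.png',np.hstack([a,b]))
def studs(c,box,tag):
    x0,y0,x1,y1=box
    im=c['pixels'][y0:y1,x0:x1]; h=cv2.cvtColor(im,cv2.COLOR_RGB2HSV)
    dark=cv2.morphologyEx((h[:,:,2]<115).astype(np.uint8),cv2.MORPH_CLOSE,np.ones((3,3)))
    cn,_=cv2.findContours(dark,cv2.RETR_EXTERNAL,cv2.CHAIN_APPROX_NONE)
    for k in cn:
        if cv2.contourArea(k)<60: continue
        m=np.zeros(dark.shape,np.uint8); cv2.drawContours(m,[k],-1,1,-1)
        M=cv2.moments(m,True); ctr=(M['m10']/M['m00']+x0,M['m01']/M['m00']+y0)
        br=(m>0)&(h[:,:,2]>125)&(h[:,:,1]>100)
        ys,xs=np.nonzero(br); st=(xs.mean()+x0,ys.mean()+y0) if len(xs) else (0,0)
        print(tag,M['m00'],np.round(ctr,1),ray(c,ctr,.029)[0].round(4),'stud',len(xs),np.round(st,1),ray(c,st,.030)[0].round(4))
studs(t,(215,165,360,305),'top');studs(s,(225,240,380,350),'side')
E
```

```text
top 563.0 [345.  268.8] [ 0.4738 -0.1068  0.029 ] stud 2 [356.  256.5] [ 0.5027 -0.1337  0.03  ]
top 384.0 [283.2 244.5] [0.5349 0.0394 0.029 ] stud 47 [283.  244.2] [0.5355 0.0397 0.03  ]
top 458.0 [322.1 221. ] [ 0.5909 -0.0547  0.029 ] stud 45 [322.1 220.4] [ 0.592  -0.0545  0.03  ]
top 476.0 [262.2 205.6] [0.6319 0.0901 0.029 ] stud 43 [262. 205.] [0.633  0.0904 0.03  ]
side 196.0 [371.9 341.8] [0.4198 0.1723 0.029 ] stud 0 [0 0] [ 2.5169 -2.1305  0.03  ]
side 164.0 [321.9 335.6] [0.5202 0.1633 0.029 ] stud 0 [0 0] [ 2.5169 -2.1305  0.03  ]
side 414.0 [277.8 334.3] [0.609  0.1659 0.029 ] stud 2 [310.5 349. ] [0.5404 0.1987 0.03  ]
side 342.0 [349.7 250.3] [ 0.4691 -0.0993  0.029 ] stud 2 [361.5 261. ] [ 0.4407 -0.0624  0.03  ]
```

View pics/crop1.png

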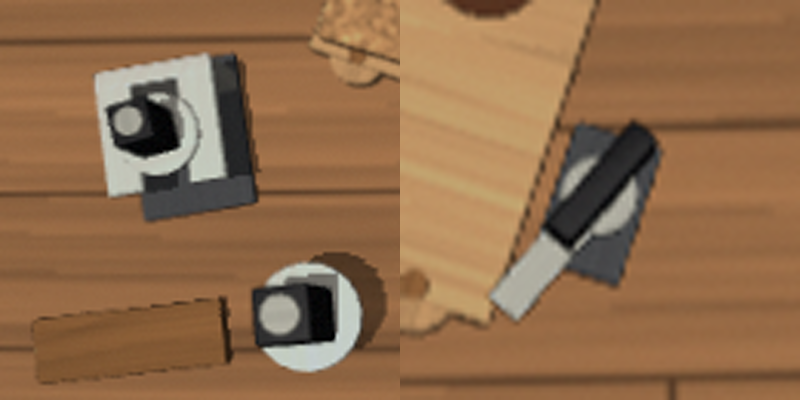

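View pics/crop2.png

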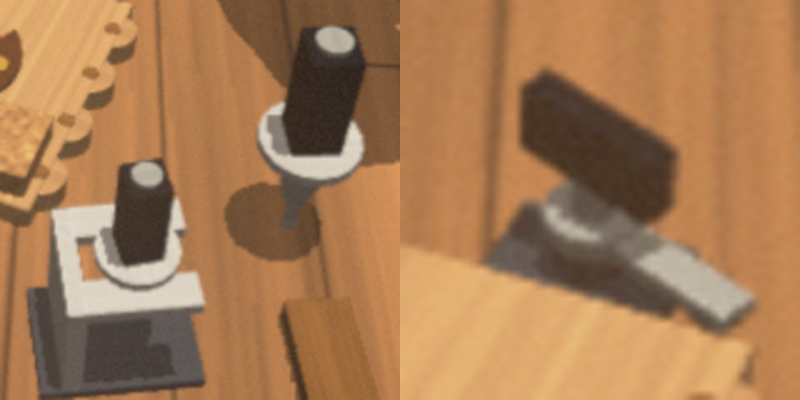

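The smaller black stylus hangs in the stand, with its cap at top px (161.6,284) and side px (379,334). The bigger black one stands free at (217,347). The clamp knob's top centre is near top px (345.6,267), and its arm tip is at (325,291). Next I'll compute positions from these.

Run:
```python
from h import *
t=load('top');s=load('side')
A=lambda x,y:(120+x*130/400,245+y*130/400)
B=lambda x,y:(305+(x-400)/5,230+y/5)
C=lambda x,y:(320+x*.4,265+y*.4)
D=lambda x,y:(320+(x-400)*.15,215+y*.15)
P=lambda c,l,z:ray(c,l,z)[:,:2].round(4).tolist()
print('cap',P(t,[A(128,120)],.188),P(s,[C(148,172)],.188))
print('collar',P(t,[A(155,132)],.113))
q=[A(95,73),A(210,55),A(227,178),A(107,198)]
print('prongs',P(t,q,.105),np.mean(P(t,q,.105),0))
print('side prongs',P(s,[C(52,215),C(180,205),C(205,290),C(70,315)],.105))
k=[B(548,232),B(573,245),B(657,150),B(632,122)]
r=np.array(P(t,k,.08));print('knob',r,r.mean(0))
print('knob side',P(s,[D(545,68),D(675,150)],.08))
print('tip',P(t,[B(490,297),B(515,320)],.04), P(s,[D(755,297),D(718,325)],.04))
print('wood disc',P(t,[B(600,195)],.05))
print('offcut',P(t,[A(32,320),A(220,298),A(228,360),A(38,382)],.02))
print('block',P(t,[(225,238),(256,243),(251,265),(221,262)],.05))
print('board',P(t,[(252,175),(350,205),(327,293),(222,261)],.024))
print('decoy cap', P(t,[A(280,314)],.25),P(s,[C(335,40)],.25),P(t,[A(307,317)],.12))
print('jar',P(t,[(155,155)],.09))
```

```text
cap [[0.4238, 0.2871]] [[0.4213, 0.2815]]
collar [[0.4242, 0.2877]]
prongs [[0.4694, 0.3367], [0.4817, 0.25], [0.3909, 0.2354], [0.3769, 0.3247]] [0.429725 0.2867  ]
side prongs [[0.4817, 0.2566], [0.3906, 0.242], [0.377, 0.312], [0.4673, 0.3368]]
knob [[ 0.4493 -0.0811]
 [ 0.4431 -0.0923]
 [ 0.4862 -0.1317]
 [ 0.4994 -0.1206]] [ 0.4695   -0.106425]
knob side [[0.4908, -0.1309], [0.4442, -0.0884]]
tip [[0.4245, -0.0541], [0.4135, -0.0656]] [[0.414, -0.0583], [0.427, -0.0431]]
wood disc [[0.4703, -0.1062]]
offcut [[0.2892, 0.4075], [0.3063, 0.2585], [0.259, 0.2518], [0.2415, 0.4016]]
block [[0.5489, 0.176], [0.5356, 0.1021], [0.4833, 0.1136], [0.4915, 0.1846]]
board [[0.7115, 0.1163], [0.6307, -0.1229], [0.4176, -0.0633], [0.4981, 0.1869]]
decoy cap [[0.2901, 0.1673]] [[0.3023, 0.2146]] [[0.29, 0.173]]
jar [[0.747, 0.3436]]
```

Call:
{"name": "carry_out", "arguments": {"plan": [[[28.2,-21.3,0,0,0,0,94],[28.2,-21.3,0,0,0,0,94],[28.2,-21.3,0,0,0,0,94],[28.2,-21.3,0,0,0,0,94],[28.2,-21.3,0,0,0,0,94],[28.2,-21.3,0,0,0,0,94],[28.2,-21.3,0,0,0,0,94],[28.2,-21.3,0,0,0,0,94],[28.2,-21.3,0,0,0,0,94],[28.2,-21.3,0,0,0,0,94],[28.2,-21.3,0,0,0,0,94],[28.2,-21.3,0,0,0,0,94],[28.2,-21.3,0,0,0,0,94],[28.2,-21.3,0,0,0,0,94],[28.2,-21.3,0,0,0,0,94],[0,0,0,0,0,-0.118,94],[0,0,0,0,0,-0.118,94],[0,0,0,0,0,-0.118,94],[0,0,0,0,0,-0.118,94],[0,0,0,0,0,-0.118,94]]]}}

```text
time_s: 1.87
ee_pos: [0.4699, -0.106, 0.2053]
eef_rot: [-3.141, 0.0, 0.873]
force: [0.1, 1.1, 0.3]
grip_width: 0.0941
grip_force: 0.0
```

Call:
{"name": "carry_out", "arguments": {"plan": [[[0,0,0,0,0,-0.118,94],[0,0,0,0,0,-0.118,60],[0,0,0,0,0,-0.118,60],[0,0,0,0,0,-0.118,60],[0,0,0,0,0,-0.118,60],[0,0,0,0,0,-0.118,60],[0,0,0,0,0,-0.118,60],[0,0,0,0,0,-0.118,60],[0,0,0,0,0,-0.118,60],[0,0,0,0,0,-0.118,60],[0,0,0,0,0,-0.118,60],[0,0,0,0,0,-0.118,60],[0,0,0,0,0,-0.118,60],[0,0,0,0,0,0,60],[0,0,0,0,0,0,60]]]}}

```text
time_s: 3.12
ee_pos: [0.4698, -0.1061, 0.2054]
eef_rot: [-3.142, -0.0, 2.397]
force: [0.1, 0.6, 0.7]
grip_width: 0.0599
grip_force: 0.0
```

Run:
```python
from h import *
c=shot('wrist','wrist1.png'); print(c['origin'],c['rotation'].round(2))
o=telemetry.get_obs(); print(o['time_s'],o['ee_pos'],o['eef_rot'],o['qpos'].round(3),o['grip_width'])
print('expected knob',proj(c,[[.4695,-.1064,.08],[.4462,-.0867,.08],[.4928,-.1262,.08],[.419,-.059,.04]]))
```

```text
[ 0.42127704 -0.06035141  0.38389986] [[ 0.68  0.72  0.17]
 [ 0.74 -0.66 -0.16]
 [-0.    0.23 -0.97]]
3.1667 [ 0.46986042 -0.10610333  0.20540684] [-3.14156392e+00 -9.66217562e-05  2.39648152e+00] [-0.298  0.147  1.708  0.     1.287 -1.124] 0.06038150312494076
expected knob [[319.72792467 233.98251064]
 [318.16504305 198.42122643]
 [321.13805684 268.05364446]
 [320.57000052 151.13582716]]
```

View pics/wrist1.png

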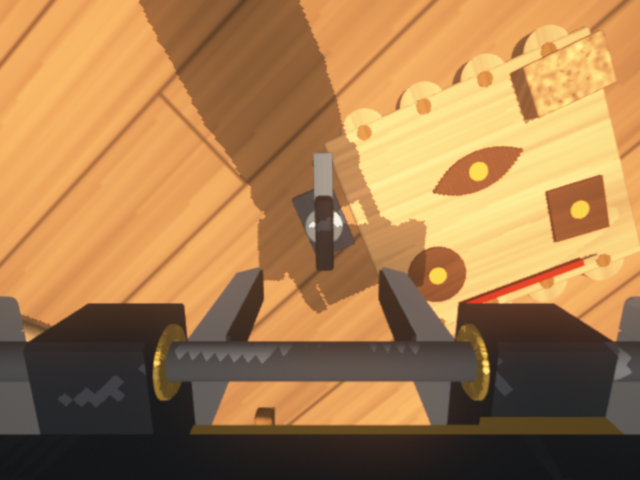

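The knob bar runs from (325,195) to (325,270), about 4 px right of the finger midline (321). I'll shift 3 mm along +y, descend and grip.

Call:
{"name": "carry_out", "arguments": {"plan": [[[0,3,25,0,0,0,60],[0,0,25,0,0,0,60],[0,0,25,0,0,0,60],[0,0,25,0,0,0,60],[0,0,25,0,0,0,60],[0,0,18,0,0,0,60],[0,0,10,0,0,0,60],[0,0,0,0,0,0,30],[0,0,0,0,0,0,10],[0,0,0,0,0,0,10],[0,0,0,0,0,0,10],[0,0,0,0,0,0,10],[0,0,0,0,0,0,10],[0,0,0,0,0,0,10]]], "squeeze": 30}}

```text
time_s: 4.33
ee_pos: [0.4721, -0.104, 0.0528]
eef_rot: [3.141, 0.001, 2.401]
force: [-0.7, 0.5, 0.1]
grip_width: 0.0167
grip_force: 0.4
```

Call:
{"name": "carry_out", "arguments": {"plan": [[[0,0,0,0,0,0,5],[0,0,0,0,0,0,5],[0,0,0,0,0,0,5],[0,0,0,0,0,0.1,5],[0,0,0,0,0,0.1,5],[0,0,0,0,0,0.1,5],[0,0,0,0,0,0,5]]]}}

```text
time_s: 4.92
ee_pos: [0.4724, -0.1037, 0.0528]
eef_rot: [3.14, 0.0, 2.096]
force: [0.9, 2.8, 4.8]
grip_width: 0.0161
grip_force: 30.0
```

```bash
python3 -c "
from h import *
o=telemetry.get_obs();print(o['force'],o['moment'],o['grip_force'],o['grip_width'],o['ee_pos'],o['eef_rot'])"
```

```text
[0.89552754 2.81998551 4.77253575] [ 0.34842258 -0.31638439 -0.09585619] 29.995864152442664 0.016087560818426588 [ 0.47239764 -0.10374512  0.05282109] [3.14043177e+00 4.63350164e-04 2.09594557e+00]
```

Low forces, so I'll keep turning.

Call:
{"name": "carry_out", "arguments": {"plan": [[[0,0,0,0,0,0.1,5],[0,0,0,0,0,0.1,5],[0,0,0,0,0,0.1,5],[0,0,0,0,0,0.1,5],[0,0,0,0,0,0.1,5],[0,0,0,0,0,0.1,5],[0,0,0,0,0,0.1,5],[0,0,0,0,0,0.1,5],[0,0,0,0,0,0.1,5],[0,0,0,0,0,0.08,5],[0,0,0,0,0,0,5]]]}}

```text
time_s: 5.83
ee_pos: [0.4741, -0.1038, 0.0529]
eef_rot: [3.137, -0.002, 1.12]
force: [15.5, 3.9, -6.2]
grip_width: 0.017
grip_force: 32.0
```

```bash
python3 -c "
from h import *
o=telemetry.get_obs();print(o['force'],o['moment'],o['grip_force'],o['grip_width'],o['ee_pos'],o['eef_rot'])"
```

```text
[15.45737111  3.87494552 -6.18542868] [ 0.5837607  -2.84482206  0.77081049] 32.02095920685679 0.016982994493380837 [ 0.47405581 -0.10380607  0.05294128] [ 3.13661464e+00 -1.71293141e-03  1.12039362e+00]
```

Call:
{"name": "carry_out", "arguments": {"plan": [[[1,2,0,0,0,0.03,5],[0,0,0,0,0,0.04,5],[0,0,0,0,0,0.04,5],[0,0,0,0,0,0,5]]]}}

```text
time_s: 6.17
ee_pos: [0.474, -0.1045, 0.0529]
eef_rot: [3.141, 0.001, 1.014]
force: [-4.5, -4.5, 7.0]
grip_width: 0.0182
grip_force: 34.7
```

```bash
python3 -c "
from h import *
o=telemetry.get_obs();print(o['force'],o['moment'],o['grip_force'],o['grip_width'],o['ee_pos'],o['eef_rot'])
c=shot('wrist'); h=c['pixels'][:,:,::-1]; t=shot('top'); a=cv2.resize(t['pixels'][150:310,210:370,::-1],(320,480//1*2//3))
cv2.imwrite('pics/w2.png',np.hstack([cv2.resize(h,(426,320)),a]))"
```

```text
[-4.51226024 -4.51544882  7.03940575] [-0.88420451  0.77778306  0.88433842] 34.65003216639161 0.018189325363559355 [ 0.47402422 -0.10447974  0.05285513] [3.14108762e+00 1.45374609e-03 1.01367396e+00]
```

View pics/w2.png

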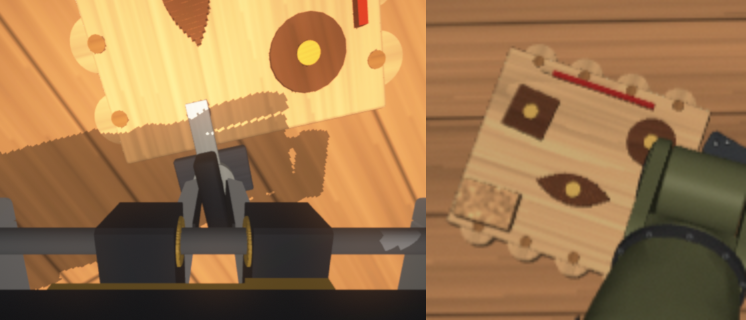

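Run:
```python
from h import *
c=load('wrist')
sc=640/426
p=np.array([[188,104],[207,99],[193,153],[217,151]])*sc
r=ray(c,p,.042)[:,:2];print(r)
a=(r[0]+r[1])/2;b=(r[2]+r[3])/2
print('arm dir',np.degrees(np.arctan2(*(a-b)[::-1])),'from axis',np.degrees(np.arctan2(*(a-[.472,-.105])[::-1])),np.hypot(*(a-[.472,-.105])))
e=ray(c,np.array([[127,162],[385,107]])*sc,.024)[:,:2];print('board edge',e,np.degrees(np.arctan2(*(e[1]-e[0])[::-1])))
```

```text
[[ 0.49186526 -0.03820513]
 [ 0.50615185 -0.04273642]
 [ 0.47427976 -0.0722576 ]
 [ 0.49143688 -0.08101402]]
arm dir 65.93587361366178 from axis 67.2883657263517 0.06995343328869799
board edge [[ 0.41700171 -0.05064785]
 [ 0.62898162 -0.12663519]] -19.72097032762679
```

The arm is over the board, but the knob has slipped about 9° in the grip, so it's either at the stop or stiff. I'll squeeze harder, push on and compare.

Call:
{"name": "carry_out", "arguments": {"plan": [[[0,0,0,0,0,0,5],[0,0,0,0,0,0,5],[0,0,0,0,0,0.04,5],[0,0,0,0,0,0.04,5],[0,0,0,0,0,0.04,5],[0,0,0,0,0,0,5]]], "squeeze": 60}}

```text
time_s: 6.77
ee_pos: [0.474, -0.1045, 0.0529]
eef_rot: [3.141, 0.002, 0.896]
force: [-4.9, -3.9, 8.6]
grip_width: 0.019
grip_force: 85.9
```

Run:
```python
from h import *
o=telemetry.get_obs();print(o['force'],o['moment'],o['grip_force'],o['grip_width'],o['ee_pos'],o['eef_rot'])
w=o['grip_width'];from scipy.optimize import brentq
d=brentq(lambda a:.016*np.cos(a)+.016*np.sin(a)-w,0,.7);print('slip',np.degrees(d),'arm',np.degrees(o['eef_rot'][2]+d))
```

```text
[-4.94923978 -3.93799961  8.62468046] [-0.83448327  0.83308499  2.63074346] 85.85441536735743 0.018985904650015317 [ 0.47402291 -0.10447606  0.05288414] [3.14060923e+00 1.96252742e-03 8.96198272e-01]
slip 12.041661557012901 arm 63.390040166423304
```

```bash
cat > arm.py <<'E'
from h import *
def arm(c):
    h=cv2.cvtColor(c['pixels'],cv2.COLOR_RGB2HSV); y0,y1,x0,x1=120,240,230,400
    m=((h[:,:,1]<70)&(h[:,:,2]>110)).astype(np.uint8); m[:y0]=0;m[y1:]=0;m[:,:x0]=0;m[:,x1:]=0
    n,l,st,ce=cv2.connectedComponentsWithStats(m); i=1+st[1:,4].argmax(); ys,xs=np.nonzero(l==i)
    p=ray(c,np.c_[xs,ys],.042)[:,:2]; e=np.linalg.svd(p-p.mean(0),full_matrices=False)[2][0]
    return st[i],p.mean(0),np.degrees(np.arctan2(e[1],e[0]))%180, p[:,1].max()
print(arm(load('wrist'))); c=shot('wrist'); print(arm(c))
E
python3 arm.py
```

```text
(array([ 278,  150,   52,   90, 2520], dtype=int32), array([ 0.49114481, -0.05848192]), np.float64(72.28957556751642), np.float64(-0.03718057812979528))
(array([ 265,  152,   61,   88, 2525], dtype=int32), array([ 0.49170757, -0.0589477 ]), np.float64(72.67171817500889), np.float64(-0.03769723791466291))
```

The arm did not move under 2.6 N m, so it is on its stop, square to the board edge. I'll release, rise, turn and go above the stylus.

Call:
{"name": "carry_out", "arguments": {"plan": [[[0,0,0,0,0,-0.06,20],[0,0,0,0,0,0,60],[0,0,0,0,0,0,60],[0,0,0,0,0,0,60],[0,0,-26,0,0,0,60],[0,0,-26,0,0,0,60],[0,0,-26,0,0,0,94],[0,0,-26,0,0,0,94],[0,0,-26,0,0,0,94],[0,0,-26,0,0,0,94],[0,0,-26,0,0,0,94],[0,0,-26,0,0,0,94],[0,0,0,0,0,-0.1,94],[0,0,0,0,0,-0.1,94],[0,0,0,0,0,-0.1,94],[0,0,0,0,0,-0.1,94],[0,0,0,0,0,-0.1,94],[0,0,0,0,0,-0.1,94],[0,0,0,0,0,-0.1,94],[0,0,0,0,0,-0.05,94]]]}}

```text
time_s: 8.48
ee_pos: [0.474, -0.104, 0.2602]
eef_rot: [-3.141, -0.0, 1.706]
force: [0.0, 0.4, 0.4]
grip_width: 0.0942
grip_force: 0.0
```

Call:
{"name": "carry_out", "arguments": {"plan": [[[32.9,0.4,0,0,0,0,94],[32.9,0.4,0,0,0,0,94],[32.9,0.4,0,0,0,0,94],[32.9,0.4,0,0,0,0,94],[32.9,0.4,0,0,0,0,94],[32.9,0.4,0,0,0,0,94],[32.9,0.4,0,0,0,0,94],[32.9,0.4,0,0,0,0,94],[32.9,0.4,0,0,0,0,94],[32.9,0.4,0,0,0,0,94],[32.9,0.4,0,0,0,0,94],[32.9,0.4,0,0,0,0,94],[0,0,0,0,0,0,94],[0,0,0,0,0,0,94]]]}}

```text
time_s: 9.65
ee_pos: [0.4273, 0.2891, 0.2599]
eef_rot: [-3.141, 0.001, 1.703]
force: [0.3, -0.3, -0.6]
grip_width: 0.0941
grip_force: 0.0
```

Run:
```python
from h import *
c=shot('wrist','wrist3.png'); o=telemetry.get_obs(); print(o['time_s'],o['ee_pos'],o['eef_rot'],o['qpos'].round(3))
print('expected cap, seat',proj(c,[[.4225,.285,.188],[.424,.287,.113]]))
```

```text
9.7 [0.42759248 0.28813125 0.26007469] [-3.14094549e+00  4.87991068e-04  1.70155986e+00] [ 0.522  0.185  1.536 -0.     1.421  0.391]
expected cap, seat [[313.40398985 254.86865975]
 [317.07489742 230.73580627]]
```

View pics/wrist3.png

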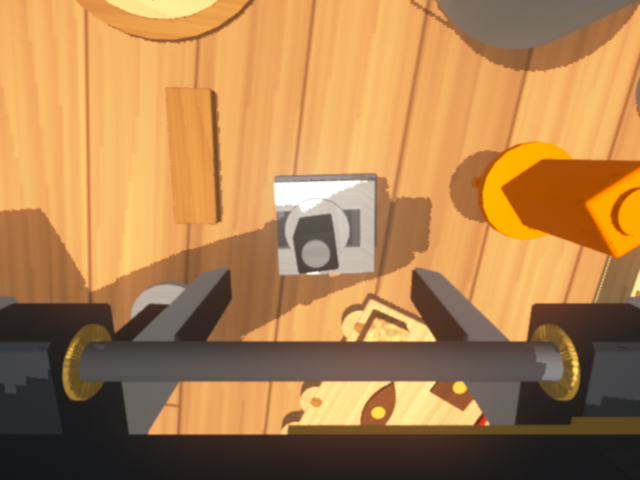

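The wrist view shows the cap at (316,253) and collar at (317.5,231), within a couple of px of prediction. The handle is turned about 5° in the view, and the orange decoy is to the right. I'll check its clearance.

Run:
```python
from h import *
c=load('wrist');t=load('top');s=load('side')
print('cap',ray(c,[[316,253]],.188),'collar',ray(c,[[317.5,231]],.113))
def tri(a,pa,b,pb):
    da=ray(a,[pa],0)[0]-a['origin'];db=ray(b,[pb],0)[0]-b['origin']
    k=np.linalg.lstsq(np.c_[da,-db],b['origin']-a['origin'],rcond=None)[0]
    return a['origin']+k[0]*da,b['origin']+k[1]*db
print('orange top',tri(t,(135,193),s,(260,341)),'collar',tri(t,(146,209),s,(264,388)))
print('handle edge', ray(c,[[297,273],[338,269]],.188))
```

```text
cap [[0.42416272 0.2866218  0.188     ]] collar [[0.42441797 0.28680647 0.113     ]]
orange top (array([0.61259172, 0.34012891, 0.23183612]), array([0.60368789, 0.34090053, 0.22952698])) collar (array([0.60592475, 0.34936635, 0.12006612]), array([0.6037846 , 0.34958062, 0.11958028]))
handle edge [[0.41245848 0.26989663 0.188     ]
 [0.44146434 0.27684632 0.188     ]]
```

Call:
{"name": "carry_out", "arguments": {"plan": [[[-1,-3.5,0,0,0,-0.08,94],[0,0,25,0,0,0,94],[0,0,25,0,0,0,94],[0,0,25,0,0,0,80],[0,0,25,0,0,0,80],[0,0,20,0,0,0,80],[0,0,9,0,0,0,80],[0,0,0,0,0,0,60],[0,0,0,0,0,0,45],[0,0,0,0,0,0,35],[0,0,0,0,0,0,24],[0,0,0,0,0,0,24],[0,0,0,0,0,0,24],[0,0,0,0,0,0,24]]], "squeeze": 40}}

```text
time_s: 10.87
ee_pos: [0.4245, 0.2869, 0.1318]
eef_rot: [3.141, -0.0, 1.781]
force: [0.1, -0.9, -0.3]
grip_width: 0.0368
grip_force: 0.0
```

Call:
{"name": "carry_out", "arguments": {"plan": [[[0,0,0,0,0,0,24],[0,0,0,0,0,0,24],[0,0,0,0,0,0,24],[0,0,0,0,0,0,24],[0,0,0,0,0,0,24]]]}}

```text
time_s: 11.28
ee_pos: [0.4244, 0.2868, 0.1316]
eef_rot: [3.141, -0.0, 1.781]
force: [-2.2, -0.4, 4.1]
grip_width: 0.0299
grip_force: 39.3
```

Call:
{"name": "carry_out", "arguments": {"plan": [[[0,0,-10,0,0,0,24],[0,0,-20,0,0,0,24],[0,0,-25,0,0,0,24],[0,0,-25,0,0,0,24],[0,0,-25,0,0,0,24],[0,0,0,0,0,0,24]]]}}

```text
time_s: 11.78
ee_pos: [0.4256, 0.2874, 0.2415]
eef_rot: [3.135, -0.002, 1.781]
force: [1.0, 0.4, -1.0]
grip_width: 0.0301
grip_force: 39.3
```

Run:
```python
from h import *
o=telemetry.get_obs(); print({k:np.round(o[k],4) for k in ['time_s','ee_pos','eef_rot','force','moment','grip_width','grip_force']})
t=shot('top');s=shot('side')
c=shot('wrist')
a=s['pixels'][180:420,220:540,::-1]; b=cv2.resize(c['pixels'][:,:,::-1],(400,300))
cv2.imwrite('pics/held.png',np.hstack([cv2.resize(a,(400,300)),b]))
```

```text
{'time_s': np.float64(11.7833), 'ee_pos': array([0.4256, 0.2874, 0.2415]), 'eef_rot': array([ 3.1350e+00, -2.1000e-03,  1.7808e+00]), 'force': array([ 0.9954,  0.4185, -0.9947]), 'moment': array([-0.0274, -0.1131,  0.0148]), 'grip_width': np.float64(0.0301), 'grip_force': np.float64(39.2812)}
```

View pics/held.png

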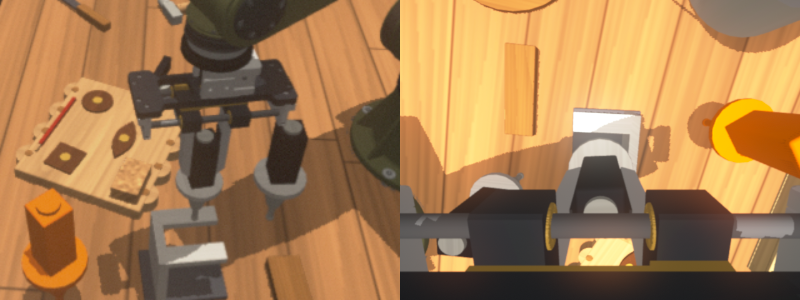

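The stylus is held upright and clear of the stand. I'll move over the round inlay.

Call:
{"name": "carry_out", "arguments": {"plan": [[[-18,4.5,0,0,0,0,24],[-31,7.6,0,0,0,0,24],[-31,7.6,0,0,0,0,24],[-31,7.6,0,0,0,0,24],[-31,7.6,0,0,0,0,24],[-31,7.6,0,0,0,0,24],[-31,7.6,0,0,0,0,24],[-31,7.6,0,0,0,0,24],[-31,7.6,0,0,0,0,24],[-31,7.6,0,0,0,0,24],[-31,7.6,0,0,0,0,24],[-31,7.7,0,0,0,0,24],[-20,5.5,0,0,0,0,24],[-10,2.5,0,0,0,0,24],[0,0,0,0,0,0,24],[0,0,0,0,0,0,24],[0,0,0,0,0,0,24]]]}}

```text
time_s: 13.35
ee_pos: [0.5991, -0.0723, 0.236]
eef_rot: [-3.141, -0.001, 1.782]
force: [0.7, 0.0, -2.8]
grip_width: 0.0302
grip_force: 39.3
```

```bash
cat > studs.py <<'E'
from h import *
c=shot('wrist','w_now.png'); o=telemetry.get_obs(); print(o['time_s'],o['ee_pos'],o['eef_rot'],o['force'])
for n,S in dict(round=[.592,-.0545,.03],square=[.633,.0904,.03],leaf=[.5355,.0397,.03]).items(): print(n,proj(c,[S])[0].round(1))
h=cv2.cvtColor(c['pixels'],cv2.COLOR_RGB2HSV)
m=((abs(h[:,:,0].astype(int)-27)<5)&(h[:,:,1]>150)&(h[:,:,2]>120)).astype(np.uint8)
n,l,st,ce=cv2.connectedComponentsWithStats(m)
for i in range(1,n):
    if st[i,4]>80: print(st[i],ce[i].round(1),ray(c,[ce[i]],.03)[0].round(4))
E
python3 studs.py
```

```text
13.4 [ 0.59918812 -0.07229278  0.23636577] [-3.14139042e+00 -3.06334812e-04  1.78212552e+00] [-1.2965877   0.49867312 -1.9492961 ]
round [317.9 200.4]
square [389.9  64.4]
leaf [282.1  96.2]
[381  55  17  19 259] [389.   64.1] [0.6321 0.0905 0.03  ]
[273  87  18  19 268] [281.9  96.1] [0.5352 0.0398 0.03  ]
```

View pics/w_now.png

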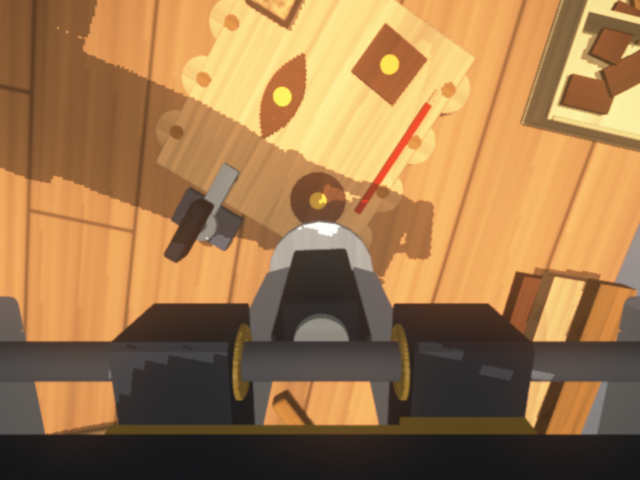

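The studs match to within 1 mm, with round at (318,200), leaf at (282,96) and square at (389,64). The clamp still lies over the board. I'll correct and descend.

Call:
{"name": "carry_out", "arguments": {"plan": [[[9.5,-1.7,0,0,0,0,24],[9.4,-1.6,0,0,0,0,24],[0,0,20,0,0,0,24],[0,0,25,0,0,0,24],[0,0,25,0,0,0,24],[0,0,18,0,0,0,24],[0,0,10,0,0,0,24],[0,0,4,0,0,0,24],[0,0,0,0,0,0,24],[0,0,0,0,0,0,24]]]}}

```text
time_s: 14.23
ee_pos: [0.5928, -0.0555, 0.1357]
eef_rot: [3.14, 0.001, 1.781]
force: [0.8, 0.2, -1.7]
grip_width: 0.0304
grip_force: 39.3
```

Call:
{"name": "carry_out", "arguments": {"plan": [[[0,0,2,0,0,0,24],[0,0,2,0,0,0,24],[0,0,2,0,0,0,24],[0,0,2,0,0,0,24],[0,0,0.5,0,0,0,24],[0,0,0,0,0,0,24],[0,0,0,0,0,0,24],[0,0,0,0,0,0,24]]]}}

```text
time_s: 14.9
ee_pos: [0.5926, -0.0559, 0.1263]
eef_rot: [3.141, 0.0, 1.781]
force: [1.8, 0.3, 0.3]
grip_width: 0.0303
grip_force: 39.3
```

```bash
python3 -c "
from h import *
o=telemetry.get_obs();print(o['force'],o['ee_pos'])"
```

```text
[1.79223471 0.30141712 0.3227344 ] [ 0.59264227 -0.05586569  0.12625745]
```

Call:
{"name": "carry_out", "arguments": {"plan": [[[0,0,1,0,0,0,24],[0,0,0,0,0,0,24],[0,0,0,0,0,0,24],[0,0,0,0,0,0,24],[0,0,0,0,0,0,24],[0,0,0,0,0,0,24]]]}}

```text
time_s: 15.4
ee_pos: [0.5924, -0.0558, 0.125]
eef_rot: [3.141, 0.0, 1.781]
force: [2.1, 0.3, 0.2]
grip_width: 0.03
grip_force: 39.3
```

Run:
```python
from h import *
o=telemetry.get_obs();print(o['force'],o['ee_pos'],o['eef_rot'])
s=shot('side');q=proj(s,[[.592,-.0545,.06]])[0].astype(int);print(q)
a=s['pixels'][q[1]-60:q[1]+60,q[0]-80:q[0]+80,::-1]
cv2.imwrite('pics/press1.png',cv2.resize(a,(800,600),interpolation=cv2.INTER_CUBIC))
```

```text
[2.05374245 0.32608154 0.15200265] [ 0.59243829 -0.05582611  0.12502964] [3.14144136e+00 4.53308109e-05 1.78080373e+00]
[296 250]
```

View pics/press1.png

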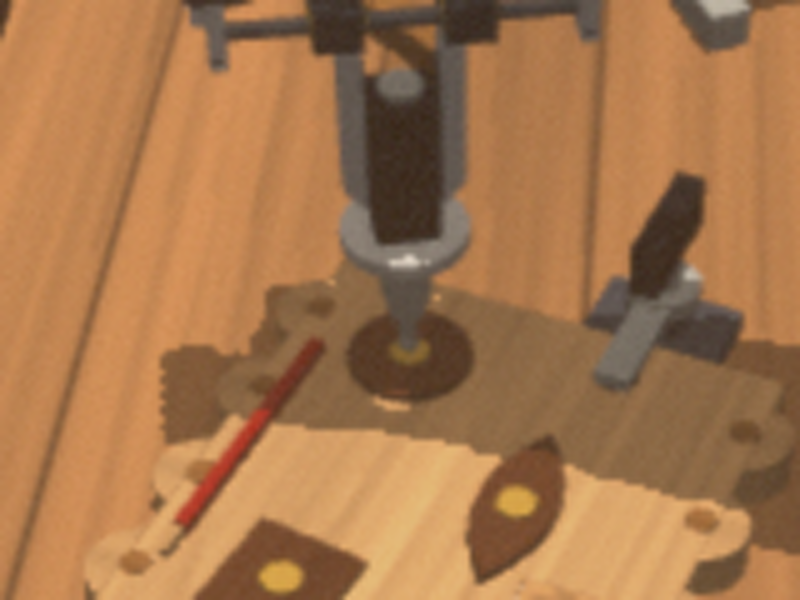

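The tip sits on the round stud, upright, and the TCP height shows about 6 mm pushed in. On to the square.

Call:
{"name": "carry_out", "arguments": {"plan": [[[0,0,-15,0,0,0,24],[0,0,-25,0,0,0,24],[18,9.3,0,0,0,0,24],[26,13.5,0,0,0,0,24],[27,14,0,0,0,0,24],[27,14,0,0,0,0,24],[22,11.4,0,0,0,0,24],[14.6,7.5,0,0,0,0,24],[0,0,0,0,0,0,24],[0,0,15,0,0,0,24],[0,0,12,0,0,0,24],[0,0,4,0,0,0,24],[0,0,0,0,0,0,24],[0,0,0,0,0,0,24]]]}}

```text
time_s: 16.62
ee_pos: [0.6324, 0.0897, 0.134]
eef_rot: [-3.141, -0.0, 1.78]
force: [-0.1, 0.2, -2.2]
grip_width: 0.0296
grip_force: 39.3
```

Call:
{"name": "carry_out", "arguments": {"plan": [[[0,0,2,0,0,0,24],[0,0,2,0,0,0,24],[0,0,2,0,0,0,24],[0,0,2,0,0,0,24],[0,0,0.5,0,0,0,24],[0,0,0,0,0,0,24],[0,0,0,0,0,0,24],[0,0,0,0,0,0,24],[0,0,0,0,0,0,24],[0,0,0,0,0,0,24],[0,0,0,0,0,0,24],[0,0,0,0,0,0,24]]]}}

```text
time_s: 17.62
ee_pos: [0.6326, 0.0903, 0.1256]
eef_rot: [3.141, 0.0, 1.781]
force: [2.0, -1.7, 0.7]
grip_width: 0.0302
grip_force: 39.3
```

Call:
{"name": "carry_out", "arguments": {"plan": [[[0,0,-15,0,0,0,24],[0,0,-25,0,0,0,24],[-4,-15,0,0,0,0,24],[-6,-22,0,0,0,0,24],[-7,-25,0,0,0,0,24],[-6,-22,0,0,0,0,24],[-6.1,-21.7,0,0,0,0,24],[0,0,0,0,0,0,24],[0,0,15,0,0,0,24],[0,0,12,0,0,0,24],[0,0,4,0,0,0,24],[0,0,0,0,0,0,24],[0,0,0,0,0,0,24]]]}}

```text
time_s: 18.7
ee_pos: [0.5353, 0.04, 0.1346]
eef_rot: [-3.141, -0.0, 1.781]
force: [0.5, 1.0, -2.4]
grip_width: 0.0297
grip_force: 39.3
```

Call:
{"name": "carry_out", "arguments": {"plan": [[[0,0,2,0,0,0,24],[0,0,2,0,0,0,24],[0,0,2,0,0,0,24],[0,0,2,0,0,0,24],[0,0,1,0,0,0,24],[0,0,0,0,0,0,24],[0,0,0,0,0,0,24],[0,0,0,0,0,0,24],[0,0,0,0,0,0,24],[0,0,0,0,0,0,24],[0,0,0,0,0,0,24],[0,0,0,0,0,0,24]]]}}

```text
time_s: 19.7
ee_pos: [0.5353, 0.0399, 0.1255]
eef_rot: [3.141, 0.0, 1.781]
force: [2.3, -0.4, 1.7]
grip_width: 0.0301
grip_force: 39.3
```

Call:
{"name": "carry_out", "arguments": {"plan": [[[0,0,-15,0,0,0,24],[0,0,-30,0,0,0,24],[0,0,-30,0,0,0,24],[0,0,-30,0,0,0,24],[0,0,-20,0,0,0,24],[15,-3.2,0,0,0,0,24],[28,-6,0,0,0,0,24],[29,-6.3,0,0,0,0,24],[29,-6.3,0,0,0,0,24],[29,-6.3,0,0,0,0,24],[29,-6.3,0,0,0,0,24],[29,-6.3,0,0,0,0,24],[29,-6.3,0,0,0,0,24],[28,-6,0,0,0,0,24],[19.6,-4,0,0,0,0,24],[0,0,0,0,0,0,24],[0,0,0,0,0,0,24],[0,0,0,0,0,0,24],[0,0,0,0,0,0,24]]]}}

```text
time_s: 21.28
ee_pos: [0.4246, 0.2859, 0.2502]
eef_rot: [-3.141, 0.0, 1.78]
force: [0.2, -0.4, -1.9]
grip_width: 0.0304
grip_force: 39.3
```

Call:
{"name": "carry_out", "arguments": {"plan": [[[0.9,0,15,0,0,0,24],[0,0,22,0,0,0,24],[0,0,22,0,0,0,24],[0,0,22,0,0,0,24],[0,0,18,0,0,0,24],[0,0,10,0,0,0,24],[0,0,5,0,0,0,24],[0,0,2,0,0,0,24],[0,0,1,0,0,0,24],[0,0,0,0,0,0,24],[0,0,0,0,0,0,24]]]}}

```text
time_s: 22.2
ee_pos: [0.4245, 0.2878, 0.1343]
eef_rot: [3.14, -0.0, 1.781]
force: [0.5, 0.4, -2.1]
grip_width: 0.0302
grip_force: 39.3
```

Call:
{"name": "carry_out", "arguments": {"plan": [[[-0.7,0,1,0,0,0,24],[0,0,1,0,0,0,24],[0,0,0.5,0,0,0,24],[0,0,0,0,0,0,24],[0,0,0,0,0,0,24]]]}}

```text
time_s: 22.62
ee_pos: [0.4244, 0.287, 0.1316]
eef_rot: [3.141, -0.0, 1.781]
force: [-2.4, -3.1, 5.8]
grip_width: 0.0301
grip_force: 39.3
```

Seated: the height matches the original and contact is felt. I'll open and rise.

Call:
{"name": "carry_out", "arguments": {"plan": [[[0,0,0,0,0,0,31],[0,0,0,0,0,0,36],[0,0,0,0,0,0,50],[0,0,0,0,0,0,80],[0,0,0,0,0,0,80],[0,0,0,0,0,0,80],[0,0,0,0,0,0,80],[0,0,-15,0,0,0,80],[0,0,-25,0,0,0,80],[0,0,-25,0,0,0,80],[0,0,-30,0,0,0,80],[0,0,-30,0,0,0,80],[0,0,0,0,0,0,80],[0,0,0,0,0,0,80],[0,0,0,0,0,0,80]]]}}

```text
time_s: 23.87
ee_pos: [0.424, 0.2868, 0.2551]
eef_rot: [-3.141, 0.0, 1.781]
force: [-0.7, -0.1, -0.0]
grip_width: 0.08
grip_force: 0.0
```

Run:
```python
from h import *
c=shot('wrist');s=shot('side');t=shot('top'); print(telemetry.get_obs()['ee_pos'])
a=s['pixels'][200:440,200:520,::-1]
cv2.imwrite('pics/end.png',np.hstack([cv2.resize(a,(400,300)),cv2.resize(c['pixels'][:,:,::-1],(400,300))]))
```

```text
[0.42395081 0.28675932 0.2547524 ]
```

View pics/end.png

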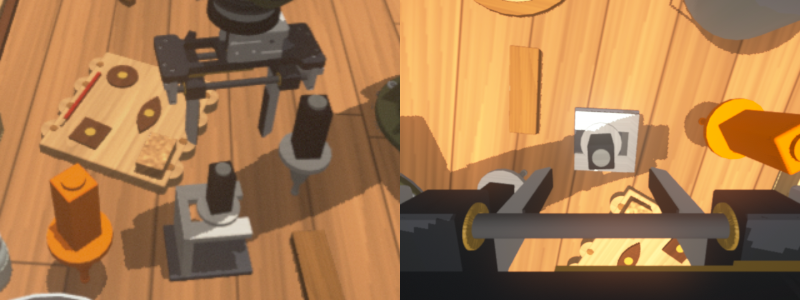

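The stylus hangs upright in its stand, the gripper is clear, and the other things stand where they were.

```bash
python3 -c "
from h import *
print(ctrl.hand_in())"
```

```text
the job is handed in; nothing more can be done
None
```

I turned the clamp to its stop, pressed the round, square and leaf studs in that order, hung the stylus back in its stand and handed the job in at about 24 s; the hand-in returned no verdict.

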